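Find the drive cover that rocks and press it home

TASK

One of the five identical covers on the opened computer is not seated. Test them by pressing lightly with a fingertip on one end of a cover until you find the one that rocks, then press that one firmly in its middle until it is fully home and sits as low as the others. Only light presses on the well-seated covers; do not pry or lift any cover, leave everything else where it lies, and take the hand away at the end.

Things in the scene. Friction and masses are not known exactly. Their poses are not given: they have to be found in the camera images.
- bay1 (a point): centre of the top face of the first cover place of five in a row on the computer, counted from the computer's left (+y) side, at the height a fully seated cover has unpressed. x axis along the cover's 100 mm length (away from the robot when the computer is square to it), y axis across its 48 mm width, z up; 58 mm from one place to the next
- bay2 (a point): centre of the top face of the second cover place of five in a row on the computer, counted from the computer's left (+y) side, at the height a fully seated cover has unpressed. x axis along the cover's 100 mm length (away from the robot when the computer is square to it), y axis across its 48 mm width, z up; 58 mm from one place to the next
- bay3 (a point): centre of the top face of the third cover place of five in a row on the computer, counted from the computer's left (+y) side, at the height a fully seated cover has unpressed. x axis along the cover's 100 mm length (away from the robot when the computer is square to it), y axis across its 48 mm width, z up; 58 mm from one place to the next
- bay4 (a point): centre of the top face of the fourth cover place of five in a row on the computer, counted from the computer's left (+y) side, at the height a fully seated cover has unpressed. x axis along the cover's 100 mm length (away from the robot when the computer is square to it), y axis across its 48 mm width, z up; 58 mm from one place to the next
- bay5 (a point): centre of the top face of the fifth cover place of five in a row on the computer, counted from the computer's left (+y) side, at the height a fully seated cover has unpressed. x axis along the cover's 100 mm length (away from the robot when the computer is square to it), y axis across its 48 mm width, z up; 58 mm from one place to the next
- chassis: storage computer lying flat, fixed: an aluminium box 320 (x) by 340 (y) by 95 mm high; origin at the centre of its underside. Five identical black covers, each 100 by 48 by 8 mm, lie in a row across its top, near its side towards the robot; tops of seated ones stand 6 mm above the metal deck and the ribs between them. Which cover is unseated differs each time; it stands level, but 3 to 4 mm too high
- rock (a joint): rocking angle of the one unseated cover, wherever it is, rad: 0 level, positive when its far (+x) end dips. 2 to 3 N on an end, 35 to 45 mm from the middle, dips that end 3 to 4 mm to a stop (about 0.06 to 0.1) while the other end rises; let go, it swings back level. Reads about 0 unless pressed off-centre; cannot rock once fully home
- sink (a joint): height lost by the unseated cover, m: -0.001 to 0 at the start, 0.003 when its four feet stand on the ledge: fully home; smaller means pulled up. It sits on a stiff post under its middle: about 15 N pressed on the middle (go to some 20 N) slides it down, and it stays there
- sound1 (a joint): how far one of the four well-seated covers (its place differs each time) is pressed down, m. Pressed anywhere, it gives straight down on a springy gasket, 1 mm for 3 N, and comes back; 0 free, 0.0043 at 13 N, which is too much
- sound2 (a joint): how far one of the four well-seated covers (its place differs each time) is pressed down, m. Pressed anywhere, it gives straight down on a springy gasket, 1 mm for 3 N, and comes back; 0 free, 0.0043 at 13 N, which is too much
- sound3 (a joint): how far one of the four well-seated covers (its place differs each time) is pressed down, m. Pressed anywhere, it gives straight down on a springy gasket, 1 mm for 3 N, and comes back; 0 free, 0.0043 at 13 N, which is too much
- sound4 (a joint): how far one of the four well-seated covers (its place differs each time) is pressed down, m. Pressed anywhere, it gives straight down on a springy gasket, 1 mm for 3 N, and comes back; 0 free, 0.0043 at 13 N, which is too much
- ssd: loose flat drive 70 by 100 by 7 mm, lying on the computer's deck; origin at the centre of its underside
- heatsink: loose finned aluminium heatsink 50 by 50 by 28 mm, standing on the deck just behind the covers; origin at the centre of its underside
- memory_a: loose green memory module 30 by 133 by 5 mm, on the deck near its rear edge; origin at the centre of its underside
- memory_b: loose green memory module 30 by 133 by 5 mm on the table, right of the computer; origin at the centre of its underside
- brick: loose black power brick 120 by 55 by 32 mm on the table, left of the computer; origin at the centre of its underside
- screw_cup: small loose clear cup, 60 mm wide, 45 mm high, on the table, left of the computer; origin at the centre of its underside
- adaptor: small loose white plug adaptor 57 by 34 by 15 mm on the table, right of the computer; origin at the centre of its underside

How it is judged:
By the outcome, as a careful person would: the job done as asked, in the order asked, and still so for the second after the job is handed in, with the robot touching nothing.
It also fails if it takes over 58 s, if anything falls off the work surface, if the arm or the gripper's body presses on something with over 40 N, if the wrist force passes 120 N, or if a joint passes its speed limit or range.

ROBOT

A 7-joint arm with a two-finger parallel gripper is mounted at the origin on the work surface. World frame = base frame: x ahead of the robot, y to its left, z up, the work surface at z = 0. Lengths are in m, angles in rad, forces in N, time in s.
With the tool pointing down it reaches from about 0.425 to 1.025 m from the base axis. Payload 9.4 kg.
Tool frame: the origin (TCP) lies at the very end of the fingers, on their centre line; the grasp point (between the pads) lies 19 mm behind it (r.grasp_offset is the distance from the TCP to the grasp point, in m); x points along the fingers, y is the direction in which the jaws open and shut, and the axes are right-handed (so a half turn about x gives the same grasp; the last joint's range is limited). The gripper opens to 85 mm and grips with 20 to 120 N. Pads are 22 mm wide; open, the fingers measure 114 mm over their backs; the gripper's body (76 mm by 85 mm) begins 54 mm behind the grasp point. The pads swing forward as they close: fully open they stand 13 mm farther back than shut.
Start: joints at [1.239, 0.599, -0.003, 1.599, 0.002, 0.943, -0.08], TCP at [0.183, -0.702, 0.231] pointing down, gripper open.
Joint ranges: [-2.57, 2.57], [-0.35, 1.97], [-1.29, 1.29], [0.11, 2.56], [-1.05, 4.19], [0.11, 1.86], [-2.63, 2.63]. Speed limits (rad/s): [2.22, 2.22, 3.01, 3.01, 3.14, 3.14, 3.14].

INTERFACE

Orientations are given as a rotation vector (axis times angle).
In Python, from station import r, imaging gives the robot as it stands.
- The arm moves only by the tool send_rows, never from a script. Its argument "increments" is a list of rows, each an object with "grip": the closure, from 0 (fully open) to 1 (shut); "travel": the shift along the tool's x, y, z in cm, a list of three; "roll": the turn about the tool's x in degrees. A call has 1 to 8 rows; each row shifts and turns the commanded pose from where the row before left it, along the tool's axes as they then stand; what a row does not reach is not made up. A row lasts 1/12 s, in which the tool goes at most 41.7 mm and 7.16 degrees, less where a joint would pass 70% of its speed; a pose out of reach is approached as far as the arm can. A call with a gripper value outside its range is refused whole. The fingers move at their own pace and stop on an object; "force" is the grip in N (left out, the last holds). Time passes only in rows, so rows that do not move let the fingers close. It gives the time, the measured TCP pose, the force and the opening at its end, in the units of the state.
- r.observe(): the state, without advancing time (a new reading comes with each control period).
- imaging.camera(name): name is "side" or "top"; returns a dict with "img" (480x640x3 uint8, red, green, blue), "fx", "fy", "cx", "cy" (pixels), "R" (3x3) and "t" (3): a world point X has camera coordinates R X + t. Camera axes: x right, y down, z forward; pixel columns grow to the right and rows downward; lengths in m; the calibration is good to about 2 mm. A picture is of the moment at which its call begins. There is no depth.
- r.close_job(): hands the job in, once; it reports no verdict.
The state is a dict: "clock": time; "joint_pos": joint angles; "joint_vel": joint speeds; "joint_efforts": joint torques, N m; "tcp_pos": TCP position; "eef_rot": TCP orientation; "force": force on the tool from outside, world axes, zero at the start; "torque": the same for the moment, N m; "finger_gap": opening from 0.0 (shut) to 1.0 (fully open).
Only numpy, scipy, OpenCV 4.12 (cv2) and the standard library are available. Lean on these libraries where they do the work, as an engineer would, in place of code of your own. Each camera call takes 0.05 s, during which the arm holds its last target. There are 200 camera calls.

## Working session

There is one attempt and no reset: what is moved stays moved. The work goes in short steps, Python scripts to look and compute and a tool call to move; the robot and the scene stay as the last step left them, time stands still between calls to the robot, and variables do not carry over. Pictures are saved under pics/ and viewed, about 8 in all and at most 12, crops included, and the job is handed in when it is done.

Besides the shell and the picture viewer there is one more tool, called as name(argument=value, ...), one argument or row to a line, values as JSON. send_rows: Moves the arm, as the interface text tells. Its arguments: {"type":"object","properties":{"increments":{"type":"array"},"force":{"type":"number"}},"required":["increments"]}

```bash
mkdir -p pics
python3 - <<'E'
from station import r, imaging
import cv2,numpy as np
s=r.observe()
for k in ("clock","tcp_pos","eef_rot","force","finger_gap"): print(k,s[k])
for n in ("top","side"):
    c=imaging.camera(n); cv2.imwrite(f"pics/{n}0.png",c["img"][:,:,::-1])
    print(n,c["fx"],c["cx"],c["cy"],c["R"],c["t"])
E
```

```text
clock 0.0
tcp_pos [ 0.18263396 -0.70112703  0.23041913]
eef_rot [ 2.08593951  0.2689593  -2.08663987]
force [-0.53462649  0.28055321 -0.53166699]
finger_gap 0.999892774219522
top 520.9692547441842 327.4903171746219 235.88274610445652 [[ 0.00165113 -0.99991152  0.01319976]
 [-0.99056001 -0.0034447  -0.13703653]
 [ 0.13706987 -0.01284889 -0.99047804]] [-0.00913759  0.63048112  1.30305599]
side 614.1801695113643 330.35438926737123 246.98772388008757 [[ 0.99375666 -0.11132199 -0.00742378]
 [-0.06779366 -0.5496588  -0.83263391]
 [ 0.08860992  0.82793878 -0.55377402]] [-0.62800414  0.11634703  1.2851994 ]
```

View pics/top0.png

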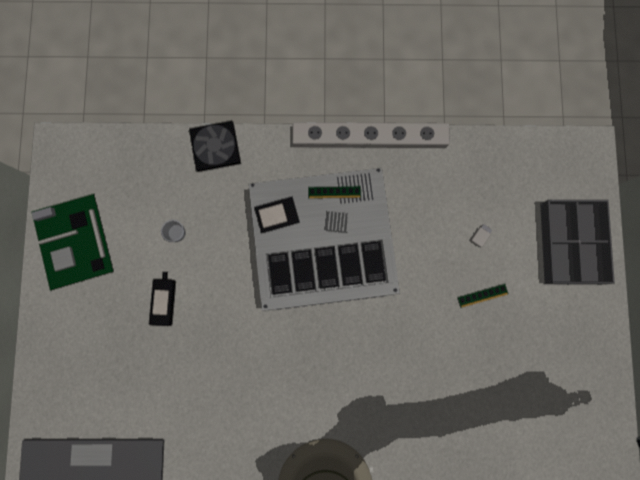

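View pics/side0.png

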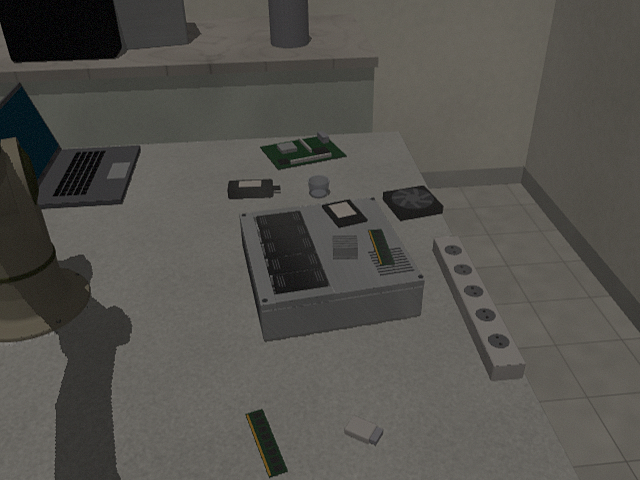

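The top view shows five covers (cols 268–386, rows 240–296), the heatsink at (336,222) and the SSD at (276,214). In the side view the covers run from (278,212) to (300,290). Next I'll measure them.

```bash
cat > h.py <<'E'
from station import r, imaging
import cv2,numpy as np
def ray(c,uv):
    d=np.array([(uv[0]-c["cx"])/c["fx"],(uv[1]-c["cy"])/c["fy"],1]); R=np.array(c["R"]); return -R.T@c["t"],R.T@d
def plane(c,uv,z):
    o,d=ray(c,uv); return o+d*(z-o[2])/d[2]
def tri(c1,p1,c2,p2):
    o1,d1=ray(c1,p1);o2,d2=ray(c2,p2)
    s=np.linalg.lstsq(np.c_[d1,-d2],o2-o1,rcond=None)[0]; a,b=o1+d1*s[0],o2+d2*s[1]; return (a+b)/2,np.linalg.norm(a-b)
def proj(c,X):
    p=np.array(c["R"])@X+c["t"]; return np.array([c["fx"]*p[0]/p[2]+c["cx"],c["fy"]*p[1]/p[2]+c["cy"]])
E
python3 - <<'E'
from h import *
t=imaging.camera("top"); s=imaging.camera("side")
g=cv2.cvtColor(t["img"],cv2.COLOR_RGB2GRAY)
sub=np.zeros_like(g); sub[230:305,258:394]=1
m=((g<60)&(sub>0)).astype(np.uint8)
m=cv2.morphologyEx(m,cv2.MORPH_CLOSE,np.ones((3,1),np.uint8))
cs=[c for c in cv2.findContours(m,cv2.RETR_EXTERNAL,cv2.CHAIN_APPROX_NONE)[0] if cv2.contourArea(c)>200]
print(len(cs))
for c in sorted(cs,key=lambda c:c[:,0,0].mean()):
    q=np.array([plane(t,p,.101) for p in c[:,0]])[:,:2].astype(np.float32)
    b=cv2.minAreaRect(q); print(np.round(b[0],4),np.round(b[1],4),round(b[2],1))
for n,c,(x0,y0,x1,y1) in (("top",t,(240,160,405,315)),("side",s,(235,190,430,345))):
    print(n); cv2.imwrite(f"pics/{n}_crop.png",cv2.resize(c["img"][y0:y1,x0:x1,::-1],None,fx=3.8,fy=3.8,interpolation=cv2.INTER_CUBIC))
E
```

```text
5
[0.5314 0.111 ] [0.0998 0.0506] 7.7
[0.5384 0.053 ] [0.0995 0.0487] 7.2
[ 0.5455 -0.0046] [0.1002 0.0489] 7.4
[ 0.5529 -0.0617] [0.0995 0.0486] 7.3
[ 0.5604 -0.12  ] [0.0995 0.0507] 7.3
top
side
```

```bash
python3 -c "
import cv2,numpy as np
a=cv2.imread('pics/top_crop.png')*1.0;b=cv2.imread('pics/side_crop.png')*1.0
for n,i in(('a',a),('b',b)): cv2.imwrite(f'pics/c{n}.png',np.clip(i*1.5,0,255))"
```

```text
[ WARN:0@0.071] global loadsave.cpp:1063 imwrite_ Unsupported depth image for selected encoder is fallbacked to CV_8U.
```

View pics/ca.png

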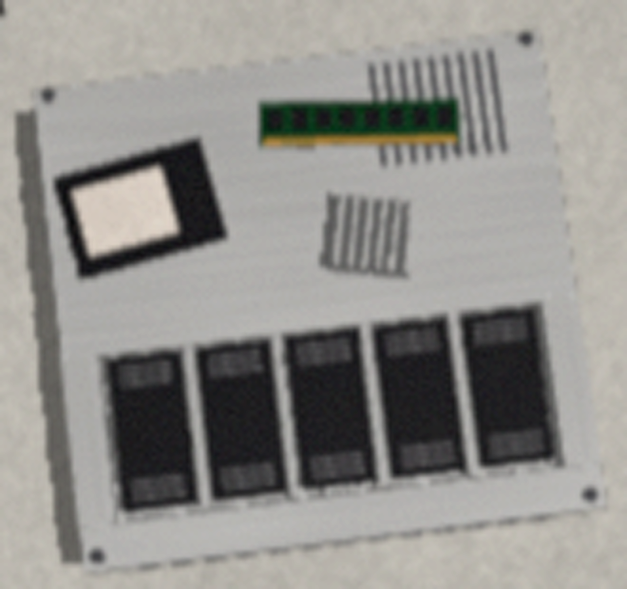

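View pics/cb.png

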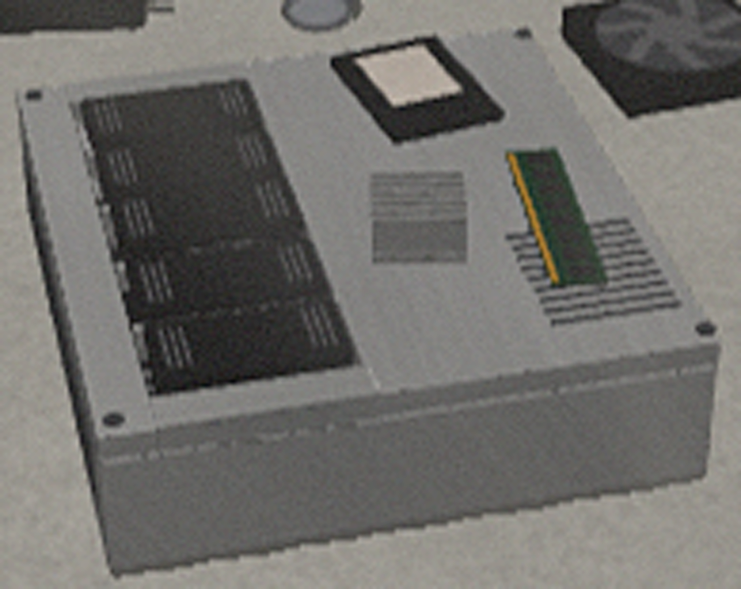

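The crops show all five covers clearly: top crop ~(150,430), (238,420), (328,408), (418,395), (508,385). The side crop shows the deck screws at (34,95), (523,33), (705,328) and (113,420). I'll check the heights from the screws and then work out the first move.

```bash
cat >> h.py <<'E'
from scipy.spatial.transform import Rotation as Ro
C=np.array([[.5314,.111],[.5384,.053],[.5455,-.0046],[.5529,-.0617],[.5604,-.12]])
ex=np.array([.992,.1246])
def delta(target):
    s=r.observe(); R=Ro.from_rotvec(s["eef_rot"]).as_matrix()
    print("t",round(s["clock"],2),"tcp",np.round(s["tcp_pos"],4),"F",np.round(s["force"],2),"gap",round(s["finger_gap"],3))
    print("tool travel cm",np.round(R.T@(np.array(target)-s["tcp_pos"])*100,2)); return R
E
python3 - <<'E'
from h import *
t=imaging.camera("top"); s=imaging.camera("side")
for a,b in (((97,556),(34,95)),((48,95),(523,33)),((526,38),(705,328)),((590,494),(113,420))):
    X,e=tri(t,np.array(a)/3.8+[240,160],s,np.array(b)/3.8+[235,190]); print(np.round(X,4),round(e,4))
# cover row outer corners: bay1 near-left, bay5 far-right
for a,b in (((107,355),(250,80)),((560,465),(155,394)),((122,512),(80,103)),((541,303),(358,363))):
    X,e=tri(t,np.array(a)/3.8+[240,160],s,np.array(b)/3.8+[235,190]); print("cov",np.round(X,4),round(e,4))
for i in range(5): print(i+1,C[i]-.04*ex)
p=C[4]-.04*ex
print(np.round(delta([p[0],p[1],.16]),3))
E
```

```text
[0.4507 0.1438 0.095 ] 0.0021
[0.7526 0.1815 0.0953] 0.0016
[ 0.7926 -0.1355  0.0962] 0.0014
[ 0.4907 -0.1733  0.0955] 0.0016
cov [0.5797 0.1393 0.0986] 0.0018
cov [ 0.5105 -0.1542  0.0946] 0.004
cov [0.4784 0.1281 0.0968] 0.0013
cov [ 0.6142 -0.1432  0.0962] 0.0004
1 [0.49172  0.106016]
2 [0.49872  0.048016]
3 [ 0.50582  -0.009584]
4 [ 0.51322  -0.066684]
5 [ 0.52072  -0.124984]
t 0.3 tcp [ 0.1827 -0.7014  0.231 ] F [ 0.36 -0.88  0.14] gap 1.001
tool travel cm [  7.12 -47.26 -47.24]
[[-0.     0.252 -0.968]
 [ 0.001 -0.968 -0.252]
 [-1.    -0.001  0.   ]]
```

The deck measures z≈0.0955 m, so seated tops should be at about 0.101 m, which agrees with the text. Moving to bay5's near end.

send_rows(
  increments=[
    {"grip":1,"travel":[0,-2.4,-2.4],"roll":0},
    {"grip":1,"travel":[0,-2.4,-2.4],"roll":0},
    {"grip":1,"travel":[0,-2.4,-2.4],"roll":0},
    {"grip":1,"travel":[0,-2.4,-2.4],"roll":0},
    {"grip":1,"travel":[0,-2.4,-2.4],"roll":0},
    {"grip":1,"travel":[0,-2.4,-2.4],"roll":0},
    {"grip":1,"travel":[0,-2.4,-2.4],"roll":0},
    {"grip":1,"travel":[0,-2.4,-2.4],"roll":0},
  ],
  force=40,
)

```text
clock: 0.97
tcp_pos: [0.3207, -0.466, 0.2314]
eef_rot: [2.086, 0.267, -2.085]
force: [1.2, 0.1, 0.1]
finger_gap: -0.002
```

send_rows(
  increments=[
    {"grip":1,"travel":[0,-2.4,-2.4],"roll":0},
    {"grip":1,"travel":[0,-2.4,-2.4],"roll":0},
    {"grip":1,"travel":[0,-2.4,-2.4],"roll":0},
    {"grip":1,"travel":[0,-2.4,-2.4],"roll":0},
    {"grip":1,"travel":[0,-2.4,-2.4],"roll":0},
    {"grip":1,"travel":[0,-2.4,-2.4],"roll":0},
    {"grip":1,"travel":[0,-2.4,-2.4],"roll":0},
    {"grip":1,"travel":[0,-2.4,-2.4],"roll":0},
  ],
)

```text
clock: 1.63
tcp_pos: [0.4582, -0.2317, 0.2315]
eef_rot: [2.086, 0.267, -2.085]
force: [0.2, 0.4, 0.1]
finger_gap: 0.004
```

send_rows(
  increments=[
    {"grip":1,"travel":[0,-2.4,-2.4],"roll":0},
    {"grip":1,"travel":[0,-2.4,-2.4],"roll":0},
    {"grip":1,"travel":[0,-2.4,-2.4],"roll":0},
    {"grip":1,"travel":[1,0,0],"roll":3.7},
    {"grip":1,"travel":[1,0,0],"roll":3.7},
    {"grip":1,"travel":[0,0,0],"roll":0},
    {"grip":1,"travel":[0,0,0],"roll":0},
  ],
)

```text
clock: 2.22
tcp_pos: [0.5088, -0.1453, 0.2111]
eef_rot: [2.154, 0.138, -2.157]
force: [0.4, -0.4, -0.1]
finger_gap: 0.001
```

Run:
```python
from h import *
p=C[4]-.04*ex
print(np.round(delta([p[0],p[1],.112]),3))
F=[]
for i in range(6): imaging.camera("top"); s=r.observe(); F.append(s["force"][2])
print(np.round(F,2)); delta([p[0],p[1],.112])
```

```text
t 2.22 tcp [ 0.5088 -0.1453  0.2111] F [ 0.44 -0.37 -0.05] gap 0.001
tool travel cm [ 9.91 -1.86 -1.45]
[[-0.001  0.127 -0.992]
 [-0.    -0.992 -0.127]
 [-1.    -0.     0.001]]
[ 0.02  0.56  0.27 -0.11  0.28  0.19]
t 2.52 tcp [ 0.5091 -0.1458  0.2117] F [-0.45 -0.46  0.19] gap -0.003
tool travel cm [ 9.97 -1.92 -1.4 ]
```

send_rows(
  increments=[
    {"grip":1,"travel":[2,-0.95,-0.7],"roll":0},
    {"grip":1,"travel":[2.5,-0.95,-0.7],"roll":0},
    {"grip":1,"travel":[2.5,0,0],"roll":0},
    {"grip":1,"travel":[2,0,0],"roll":0},
    {"grip":1,"travel":[1,0,0],"roll":0},
    {"grip":1,"travel":[0,0,0],"roll":0},
    {"grip":1,"travel":[0,0,0],"roll":0},
  ],
)

```text
clock: 3.1
tcp_pos: [0.5206, -0.125, 0.1115]
eef_rot: [2.156, 0.135, -2.157]
force: [-0.2, -0.3, 0.1]
finger_gap: -0.002
```

send_rows(
  increments=[
    {"grip":1,"travel":[0.1,0,0],"roll":0},
    {"grip":1,"travel":[0.1,0,0],"roll":0},
    {"grip":1,"travel":[0.1,0,0],"roll":0},
    {"grip":1,"travel":[0.1,0,0],"roll":0},
    {"grip":1,"travel":[0,0,0],"roll":0},
    {"grip":1,"travel":[0,0,0],"roll":0},
  ],
)

```text
clock: 3.6
tcp_pos: [0.5206, -0.1248, 0.1075]
eef_rot: [2.157, 0.136, -2.156]
force: [0.1, 0.5, -0.6]
finger_gap: 0.002
```

send_rows(
  increments=[
    {"grip":1,"travel":[0.1,0,0],"roll":0},
    {"grip":1,"travel":[0,0,0],"roll":0},
    {"grip":1,"travel":[0,0,0],"roll":0},
  ],
)

```text
clock: 3.85
tcp_pos: [0.5205, -0.1248, 0.1062]
eef_rot: [2.156, 0.136, -2.157]
force: [-0.2, 0.3, -0.6]
finger_gap: 0.004
```

send_rows(
  increments=[
    {"grip":1,"travel":[0.1,0,0],"roll":0},
    {"grip":1,"travel":[0,0,0],"roll":0},
    {"grip":1,"travel":[0,0,0],"roll":0},
  ],
)

```text
clock: 4.1
tcp_pos: [0.5205, -0.1247, 0.1052]
eef_rot: [2.156, 0.136, -2.157]
force: [-0.3, -0.1, 0.3]
finger_gap: 0.001
```

send_rows(
  increments=[
    {"grip":1,"travel":[0.1,0,0],"roll":0},
    {"grip":1,"travel":[0,0,0],"roll":0},
    {"grip":1,"travel":[0,0,0],"roll":0},
  ],
)

```text
clock: 4.35
tcp_pos: [0.5205, -0.1247, 0.1042]
eef_rot: [2.156, 0.136, -2.157]
force: [0.2, -0.7, 0.2]
finger_gap: -0.0
```

send_rows(
  increments=[
    {"grip":1,"travel":[0.1,0,0],"roll":0},
    {"grip":1,"travel":[0,0,0],"roll":0},
    {"grip":1,"travel":[0,0,0],"roll":0},
  ],
)

```text
clock: 4.6
tcp_pos: [0.5205, -0.1247, 0.1032]
eef_rot: [2.156, 0.136, -2.157]
force: [0.1, 1.1, 0.0]
finger_gap: -0.003
```

send_rows(
  increments=[
    {"grip":1,"travel":[0.1,0,0],"roll":0},
    {"grip":1,"travel":[0,0,0],"roll":0},
    {"grip":1,"travel":[0,0,0],"roll":0},
  ],
)

```text
clock: 4.85
tcp_pos: [0.5205, -0.1248, 0.1022]
eef_rot: [2.156, 0.136, -2.157]
force: [-0.1, 0.4, 0.7]
finger_gap: -0.001
```

send_rows(
  increments=[
    {"grip":1,"travel":[0.1,0,0],"roll":0},
    {"grip":1,"travel":[0,0,0],"roll":0},
    {"grip":1,"travel":[0,0,0],"roll":0},
  ],
)

```text
clock: 5.1
tcp_pos: [0.5206, -0.1247, 0.1012]
eef_rot: [2.156, 0.136, -2.157]
force: [0.8, -0.4, -0.3]
finger_gap: -0.0
```

send_rows(
  increments=[
    {"grip":1,"travel":[0.05,0,0],"roll":0},
    {"grip":1,"travel":[0,0,0],"roll":0},
    {"grip":1,"travel":[0,0,0],"roll":0},
  ],
)

```text
clock: 5.35
tcp_pos: [0.5206, -0.1248, 0.1008]
eef_rot: [2.156, 0.136, -2.157]
force: [0.4, 0.8, 1.3]
finger_gap: -0.002
```

send_rows(
  increments=[
    {"grip":1,"travel":[0.05,0,0],"roll":0},
    {"grip":1,"travel":[0,0,0],"roll":0},
    {"grip":1,"travel":[0,0,0],"roll":0},
  ],
)

```text
clock: 5.6
tcp_pos: [0.5206, -0.1248, 0.1003]
eef_rot: [2.156, 0.136, -2.156]
force: [1.2, -0.4, 2.9]
finger_gap: 0.001
```

send_rows(
  increments=[
    {"grip":1,"travel":[0.03,0,0],"roll":0},
    {"grip":1,"travel":[0,0,0],"roll":0},
    {"grip":1,"travel":[0,0,0],"roll":0},
  ],
)

```text
clock: 5.85
tcp_pos: [0.5205, -0.1248, 0.1]
eef_rot: [2.156, 0.136, -2.157]
force: [0.1, -0.7, 3.7]
finger_gap: -0.002
```

Bay5 is seated: contact at ~0.101, about 3 N/mm. On to bay4.

send_rows(
  increments=[
    {"grip":1,"travel":[-1.2,0,0],"roll":0},
    {"grip":1,"travel":[0,-2,0],"roll":0},
    {"grip":1,"travel":[0,-2,0],"roll":0},
    {"grip":1,"travel":[0,-1.85,0],"roll":0},
    {"grip":1,"travel":[0.4,0,0],"roll":0},
    {"grip":1,"travel":[0.2,0,0],"roll":0},
    {"grip":1,"travel":[0,0,0],"roll":0},
    {"grip":1,"travel":[0,0,0],"roll":0},
  ],
)

```text
clock: 6.52
tcp_pos: [0.5132, -0.0677, 0.1057]
eef_rot: [2.156, 0.134, -2.157]
force: [0.3, -0.1, 0.2]
finger_gap: -0.001
```

send_rows(
  increments=[
    {"grip":1,"travel":[0.1,0,0],"roll":0},
    {"grip":1,"travel":[0.1,0,0],"roll":0},
    {"grip":1,"travel":[0,0,0],"roll":0},
    {"grip":1,"travel":[0,0,0],"roll":0},
  ],
)

```text
clock: 6.85
tcp_pos: [0.5132, -0.0671, 0.1039]
eef_rot: [2.157, 0.135, -2.157]
force: [0.1, 0.1, -0.3]
finger_gap: -0.001
```

send_rows(
  increments=[
    {"grip":1,"travel":[0.1,0,0],"roll":0},
    {"grip":1,"travel":[0,0,0],"roll":0},
    {"grip":1,"travel":[0,0,0],"roll":0},
  ],
)

```text
clock: 7.1
tcp_pos: [0.5132, -0.0667, 0.1029]
eef_rot: [2.156, 0.136, -2.157]
force: [-0.4, 0.2, 0.3]
finger_gap: -0.003
```

send_rows(
  increments=[
    {"grip":1,"travel":[0.1,0,0],"roll":0},
    {"grip":1,"travel":[0,0,0],"roll":0},
    {"grip":1,"travel":[0,0,0],"roll":0},
  ],
)

```text
clock: 7.35
tcp_pos: [0.5132, -0.0667, 0.1019]
eef_rot: [2.156, 0.136, -2.157]
force: [-0.2, 0.6, 0.2]
finger_gap: -0.002
```

Bay4 shows no contact above 0.102, so it is probably seated. I'll confirm with a light press.

send_rows(
  increments=[
    {"grip":1,"travel":[0.1,0,0],"roll":0},
    {"grip":1,"travel":[0.05,0,0],"roll":0},
    {"grip":1,"travel":[0,0,0],"roll":0},
    {"grip":1,"travel":[0,0,0],"roll":0},
  ],
)

```text
clock: 7.68
tcp_pos: [0.5133, -0.0667, 0.1005]
eef_rot: [2.157, 0.136, -2.156]
force: [-0.4, 0.7, 1.2]
finger_gap: -0.001
```

send_rows(
  increments=[
    {"grip":1,"travel":[0.03,0,0],"roll":0},
    {"grip":1,"travel":[0,0,0],"roll":0},
    {"grip":1,"travel":[0,0,0],"roll":0},
  ],
)

```text
clock: 7.93
tcp_pos: [0.5133, -0.0667, 0.1002]
eef_rot: [2.157, 0.136, -2.156]
force: [0.6, -1.2, 2.6]
finger_gap: 0.0
```

Bay4 is seated. Next is bay3.

send_rows(
  increments=[
    {"grip":1,"travel":[-1.2,0,0],"roll":0},
    {"grip":1,"travel":[0,-2,0],"roll":0},
    {"grip":1,"travel":[0,-2,0],"roll":0},
    {"grip":1,"travel":[0,-1.8,0],"roll":0},
    {"grip":1,"travel":[0.4,0,0],"roll":0},
    {"grip":1,"travel":[0.2,0,0],"roll":0},
    {"grip":1,"travel":[0,0,0],"roll":0},
    {"grip":1,"travel":[0,0,0],"roll":0},
  ],
)

```text
clock: 8.6
tcp_pos: [0.5058, -0.0101, 0.1059]
eef_rot: [2.156, 0.134, -2.158]
force: [-0.1, 0.5, -0.1]
finger_gap: -0.001
```

send_rows(
  increments=[
    {"grip":1,"travel":[0.1,0,0],"roll":0},
    {"grip":1,"travel":[0.1,0,0],"roll":0},
    {"grip":1,"travel":[0,0,0],"roll":0},
    {"grip":1,"travel":[0,0,0],"roll":0},
  ],
)

```text
clock: 8.93
tcp_pos: [0.506, -0.0095, 0.1041]
eef_rot: [2.157, 0.135, -2.157]
force: [0.3, -0.5, 0.7]
finger_gap: -0.001
```

send_rows(
  increments=[
    {"grip":1,"travel":[0.1,0,0],"roll":0},
    {"grip":1,"travel":[0,0,0],"roll":0},
    {"grip":1,"travel":[0,0,0],"roll":0},
  ],
)

```text
clock: 9.18
tcp_pos: [0.5059, -0.0094, 0.1032]
eef_rot: [2.156, 0.135, -2.157]
force: [0.0, -0.7, 1.3]
finger_gap: -0.005
```

send_rows(
  increments=[
    {"grip":1,"travel":[0.1,0,0],"roll":0},
    {"grip":1,"travel":[0,0,0],"roll":0},
    {"grip":1,"travel":[0,0,0],"roll":0},
  ],
)

```text
clock: 9.43
tcp_pos: [0.5057, -0.0093, 0.1021]
eef_rot: [2.156, 0.136, -2.157]
force: [-0.6, -1.6, 2.6]
finger_gap: 0.006
```

Bay3 makes contact ~3.5 mm higher and is soft (~1 N/mm), so it is rocking. I'll dip a little further to confirm.

send_rows(
  increments=[
    {"grip":1,"travel":[0.05,0,0],"roll":0},
    {"grip":1,"travel":[0,0,0],"roll":0},
    {"grip":1,"travel":[0,0,0],"roll":0},
  ],
)

```text
clock: 9.68
tcp_pos: [0.5057, -0.0093, 0.1018]
eef_rot: [2.156, 0.135, -2.157]
force: [-2.0, -1.7, 4.6]
finger_gap: -0.001
```

Run:
```python
from h import *
c=imaging.camera("side"); cv2.imwrite("pics/rock.png",np.clip(cv2.resize(c["img"][190:345,235:430,::-1],None,fx=3.8,fy=3.8,interpolation=cv2.INTER_CUBIC)*1.5,0,255).astype(np.uint8))
delta([*C[2],.110])
```

```text
t 9.73 tcp [ 0.5056 -0.0093  0.1017] F [-2.04 -1.49  5.44] gap -0.001
tool travel cm [-0.83  0.03 -4.01]
```

View pics/rock.png

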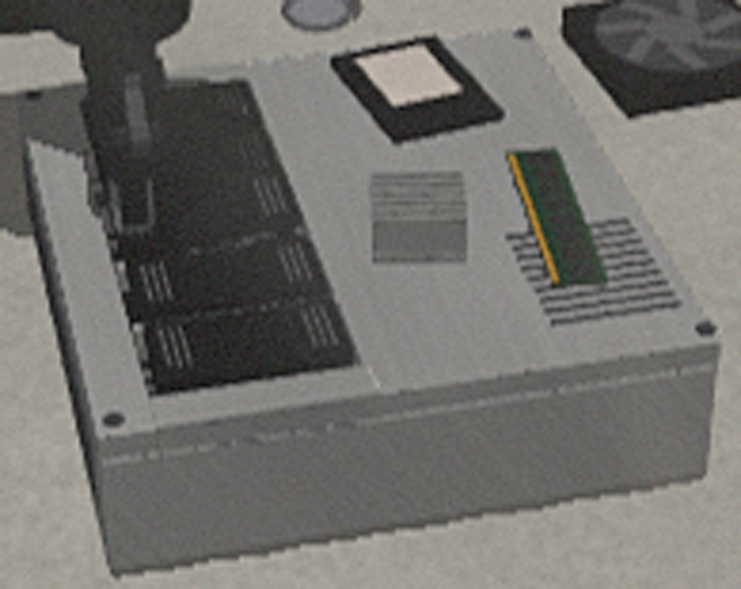

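The picture shows the fingertip at (135,210) on bay3's near end, with its far slots raised to (267,190). A stop is felt at ~5 N, so bay3 rocks. I'll lift and move to the middle.

send_rows(
  increments=[
    {"grip":1,"travel":[-0.6,0,0],"roll":0},
    {"grip":1,"travel":[-0.6,0,0],"roll":0},
    {"grip":1,"travel":[0,0,-2],"roll":0},
    {"grip":1,"travel":[0,0,-2],"roll":0},
    {"grip":1,"travel":[0.3,0,0],"roll":0},
    {"grip":1,"travel":[0.3,0,0],"roll":0},
    {"grip":1,"travel":[0,0,0],"roll":0},
    {"grip":1,"travel":[0,0,0],"roll":0},
  ],
)

```text
clock: 10.4
tcp_pos: [0.5446, -0.0043, 0.1075]
eef_rot: [2.155, 0.136, -2.158]
force: [-1.3, -0.3, -0.2]
finger_gap: -0.001
```

Run:
```python
from h import *
imaging.camera("top"); delta([*C.mean(0),.1045])
```

```text
t 10.45 tcp [ 0.5447 -0.0043  0.1076] F [-0.3  -0.06  0.39] gap -0.001
tool travel cm [ 0.31  0.03 -0.1 ]
```

send_rows(
  increments=[
    {"grip":1,"travel":[0,0,-0.1],"roll":0},
    {"grip":1,"travel":[0.1,0,0],"roll":0},
    {"grip":1,"travel":[0.1,0,0],"roll":0},
    {"grip":1,"travel":[0.1,0,0],"roll":0},
    {"grip":1,"travel":[0,0,0],"roll":0},
    {"grip":1,"travel":[0,0,0],"roll":0},
  ],
)

```text
clock: 10.95
tcp_pos: [0.5466, -0.0041, 0.1046]
eef_rot: [2.156, 0.136, -2.157]
force: [0.3, 0.8, -0.3]
finger_gap: -0.002
```

send_rows(
  increments=[
    {"grip":1,"travel":[0.05,0,0],"roll":0},
    {"grip":1,"travel":[0,0,0],"roll":0},
    {"grip":1,"travel":[0,0,0],"roll":0},
  ],
)

```text
clock: 11.2
tcp_pos: [0.5467, -0.0041, 0.1044]
eef_rot: [2.157, 0.136, -2.156]
force: [-0.9, -0.0, 3.3]
finger_gap: -0.002
```

send_rows(
  increments=[
    {"grip":1,"travel":[0.05,0,0],"roll":0},
    {"grip":1,"travel":[0,0,0],"roll":0},
    {"grip":1,"travel":[0,0,0],"roll":0},
  ],
)

```text
clock: 11.45
tcp_pos: [0.5467, -0.0041, 0.1042]
eef_rot: [2.157, 0.136, -2.156]
force: [-2.4, 0.2, 9.5]
finger_gap: -0.003
```

send_rows(
  increments=[
    {"grip":1,"travel":[0.05,0,0],"roll":0},
    {"grip":1,"travel":[0,0,0],"roll":0},
    {"grip":1,"travel":[0,0,0],"roll":0},
  ],
)

```text
clock: 11.7
tcp_pos: [0.5467, -0.0041, 0.1039]
eef_rot: [2.157, 0.136, -2.156]
force: [-3.0, -0.1, 12.7]
finger_gap: 0.005
```

The post is stiff at the middle, as expected. Continuing.

send_rows(
  increments=[
    {"grip":1,"travel":[0.05,0,0],"roll":0},
    {"grip":1,"travel":[0,0,0],"roll":0},
    {"grip":1,"travel":[0,0,0],"roll":0},
  ],
)

```text
clock: 11.95
tcp_pos: [0.5467, -0.0041, 0.1035]
eef_rot: [2.157, 0.136, -2.156]
force: [-2.3, 0.4, 12.4]
finger_gap: 0.001
```

send_rows(
  increments=[
    {"grip":1,"travel":[0.05,0,0],"roll":0},
    {"grip":1,"travel":[0,0,0],"roll":0},
    {"grip":1,"travel":[0,0,0],"roll":0},
  ],
)

```text
clock: 12.2
tcp_pos: [0.5467, -0.0041, 0.103]
eef_rot: [2.157, 0.136, -2.156]
force: [-3.1, -0.0, 13.7]
finger_gap: -0.003
```

send_rows(
  increments=[
    {"grip":1,"travel":[0.05,0,0],"roll":0},
    {"grip":1,"travel":[0,0,0],"roll":0},
    {"grip":1,"travel":[0,0,0],"roll":0},
  ],
)

```text
clock: 12.45
tcp_pos: [0.5467, -0.0041, 0.1025]
eef_rot: [2.157, 0.136, -2.156]
force: [-3.4, 0.5, 12.7]
finger_gap: -0.002
```

send_rows(
  increments=[
    {"grip":1,"travel":[0.05,0,0],"roll":0},
    {"grip":1,"travel":[0,0,0],"roll":0},
    {"grip":1,"travel":[0,0,0],"roll":0},
  ],
)

```text
clock: 12.7
tcp_pos: [0.5467, -0.0041, 0.102]
eef_rot: [2.157, 0.136, -2.156]
force: [-3.9, 0.3, 13.5]
finger_gap: 0.002
```

It is sliding down at ~13 N. I'll continue until the force rises at the ledge.

send_rows(
  increments=[
    {"grip":1,"travel":[0.05,0,0],"roll":0},
    {"grip":1,"travel":[0,0,0],"roll":0},
    {"grip":1,"travel":[0,0,0],"roll":0},
  ],
)

```text
clock: 12.95
tcp_pos: [0.5467, -0.0041, 0.1015]
eef_rot: [2.157, 0.136, -2.156]
force: [-3.8, -0.2, 14.0]
finger_gap: 0.003
```

send_rows(
  increments=[
    {"grip":1,"travel":[0.05,0,0],"roll":0},
    {"grip":1,"travel":[0,0,0],"roll":0},
    {"grip":1,"travel":[0,0,0],"roll":0},
  ],
)

```text
clock: 13.2
tcp_pos: [0.5467, -0.0041, 0.1011]
eef_rot: [2.157, 0.136, -2.156]
force: [-3.3, -0.1, 15.1]
finger_gap: 0.002
```

send_rows(
  increments=[
    {"grip":1,"travel":[0.04,0,0],"roll":0},
    {"grip":1,"travel":[0,0,0],"roll":0},
    {"grip":1,"travel":[0,0,0],"roll":0},
  ],
)

```text
clock: 13.45
tcp_pos: [0.5467, -0.0041, 0.101]
eef_rot: [2.157, 0.136, -2.156]
force: [-4.0, -0.4, 19.3]
finger_gap: 0.004
```

send_rows(
  increments=[
    {"grip":1,"travel":[0.04,0,0],"roll":0},
    {"grip":1,"travel":[0,0,0],"roll":0},
    {"grip":1,"travel":[0,0,0],"roll":0},
  ],
)

```text
clock: 13.7
tcp_pos: [0.5467, -0.0041, 0.101]
eef_rot: [2.158, 0.136, -2.156]
force: [-5.8, -0.6, 23.8]
finger_gap: -0.002
```

Run:
```python
from h import *
for i in range(4): imaging.camera("top"); s=r.observe(); print(np.round(s["tcp_pos"],4),np.round(s["force"],2))
```

```text
[ 0.5467 -0.0041  0.101 ] [-4.98 -0.27 24.95]
[ 0.5467 -0.0041  0.101 ] [-6.12  0.55 24.62]
[ 0.5467 -0.0041  0.101 ] [-5.85 -0.18 23.81]
[ 0.5467 -0.0041  0.101 ] [-5.4  -0.04 24.1 ]
```

TCP stops hard at 0.101 while force climbs to 24 N, so the cover is home and level with the others. I'll lift off and lightly re-check its near end.

send_rows(
  increments=[
    {"grip":1,"travel":[-0.6,0,0],"roll":0},
    {"grip":1,"travel":[-0.6,0,0],"roll":0},
    {"grip":1,"travel":[0,0,2],"roll":0},
    {"grip":1,"travel":[0,0,2],"roll":0},
    {"grip":1,"travel":[0.4,0,0],"roll":0},
    {"grip":1,"travel":[0.4,0,0],"roll":0},
    {"grip":1,"travel":[0.1,0,0],"roll":0},
    {"grip":1,"travel":[0,0,0],"roll":0},
  ],
)

```text
clock: 14.57
tcp_pos: [0.5077, -0.0089, 0.102]
eef_rot: [2.157, 0.136, -2.156]
force: [0.1, 0.1, 1.2]
finger_gap: 0.001
```

send_rows(
  increments=[
    {"grip":1,"travel":[0.05,0,0],"roll":0},
    {"grip":1,"travel":[0,0,0],"roll":0},
    {"grip":1,"travel":[0,0,0],"roll":0},
  ],
)

```text
clock: 14.82
tcp_pos: [0.5073, -0.009, 0.1018]
eef_rot: [2.157, 0.136, -2.156]
force: [0.0, 0.2, -0.6]
finger_gap: -0.002
```

send_rows(
  increments=[
    {"grip":1,"travel":[0.05,0,0],"roll":0},
    {"grip":1,"travel":[0,0,0],"roll":0},
    {"grip":1,"travel":[0,0,0],"roll":0},
  ],
)

```text
clock: 15.07
tcp_pos: [0.507, -0.009, 0.1014]
eef_rot: [2.157, 0.136, -2.157]
force: [-1.0, -0.2, 0.4]
finger_gap: 0.002
```

send_rows(
  increments=[
    {"grip":1,"travel":[0.04,0,0],"roll":0},
    {"grip":1,"travel":[0,0,0],"roll":0},
    {"grip":1,"travel":[0,0,0],"roll":0},
  ],
)

```text
clock: 15.32
tcp_pos: [0.507, -0.0091, 0.1011]
eef_rot: [2.157, 0.136, -2.156]
force: [-0.4, -0.4, 3.9]
finger_gap: 0.001
```

The end is at 0.101 and stiff, with no rocking. Retreating up and back toward the start side.

send_rows(
  increments=[
    {"grip":1,"travel":[-1,0,0],"roll":0},
    {"grip":1,"travel":[-2.5,0,0],"roll":0},
    {"grip":1,"travel":[-2.5,0,0],"roll":0},
    {"grip":1,"travel":[-2.5,0,0],"roll":0},
    {"grip":1,"travel":[-2.5,0,0],"roll":0},
    {"grip":1,"travel":[-1,2.5,0],"roll":0},
    {"grip":1,"travel":[0,3,0],"roll":0},
    {"grip":1,"travel":[0,3,0],"roll":0},
  ],
)

```text
clock: 15.98
tcp_pos: [0.5181, -0.0938, 0.2229]
eef_rot: [2.158, 0.138, -2.152]
force: [0.6, 0.3, -0.5]
finger_gap: -0.002
```

send_rows(
  increments=[
    {"grip":1,"travel":[0,3,0],"roll":0},
    {"grip":1,"travel":[0,3,0],"roll":0},
    {"grip":1,"travel":[0,3,0],"roll":0},
    {"grip":1,"travel":[0,3,0],"roll":0},
    {"grip":1,"travel":[0,3,0],"roll":0},
    {"grip":1,"travel":[0,2,0],"roll":0},
    {"grip":1,"travel":[0,0,0],"roll":0},
    {"grip":1,"travel":[0,0,0],"roll":0},
  ],
)

```text
clock: 16.65
tcp_pos: [0.5384, -0.2632, 0.2213]
eef_rot: [2.158, 0.133, -2.158]
force: [0.1, 0.5, -0.1]
finger_gap: 0.004
```

Run:
```python
from h import *
c=imaging.camera("side"); cv2.imwrite("pics/end.png",np.clip(cv2.resize(c["img"][190:345,235:430,::-1],None,fx=3.8,fy=3.8,interpolation=cv2.INTER_CUBIC)*1.5,0,255).astype(np.uint8))
delta([.5,0,.2])
```

```text
t 16.7 tcp [ 0.5386 -0.2618  0.2212] F [0.19 0.66 0.21] gap 0.0
tool travel cm [  2.14 -26.46   0.56]
```

View pics/end.png

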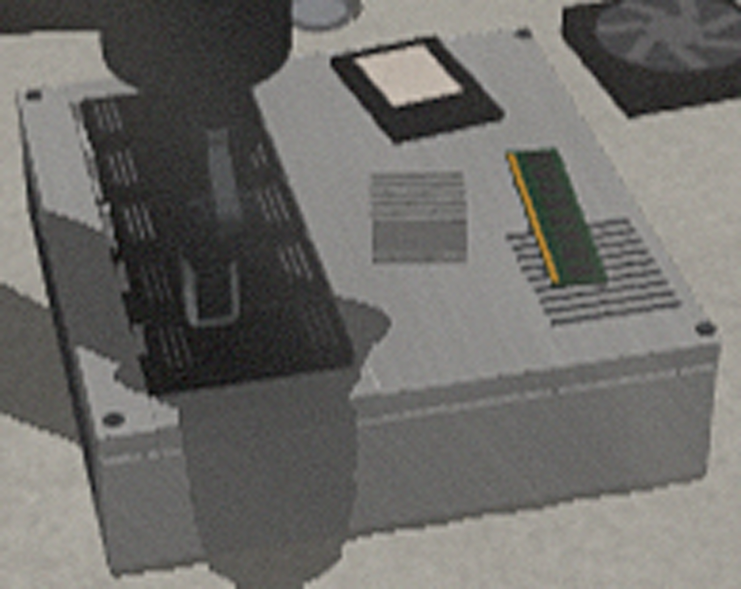

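The hand is clear at z 0.22. The covers look even, with bay3's far slots now at (272,203), and the heatsink, SSD and memory haven't moved. Handing in.

```bash
python3 -c "
from station import r
print(r.close_job())"
```

```text
the job is handed in; nothing more can be done
None
```

The third cover (bay3) was the loose one. I pressed it home and handed the job in at about 17 s on the robot's clock.

- **Finding it:** I pressed lightly on the near ends, starting from bay5. Bay5 and bay4 were seated: contact at about 0.101 m, springy at about 3 N/mm, pressed to at most 3.7 N. Bay3 made contact about 3.5 mm higher. Its near end dipped softly to a stop and its far end rose. I did not press bay2 or bay1, since the loose one was already found.
- **Seating it:** I pressed bay3 in its middle. It slid down at about 13 N, then stopped hard at 0.101 m while the force rose to about 24–25 N. The task suggested some 20 N, so this went slightly over.
- **Last checks:** Pressed again on its near end with about 4 N, bay3 was at 0.101 m, stiff and not rocking. The final picture shows the loose parts on the deck where they were. It does not cover the brick, adaptor and second memory module on the table, but the arm did not go low near them. The hand is away at 0.22 m, with force readings near zero.

No check failed or disagreed.

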